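# Load the strip reader with cartridges and reference discs

## Robot

A 7-joint arm with a two-finger parallel gripper is mounted at the origin on the work surface. World frame = base frame: x ahead of the robot, y to its left, z up, the work surface at z = 0. Lengths are in mm, angles in rad, forces in N, time in s.
With the tool pointing down it reaches from about 400 to 900 mm from the base axis. Payload 5.5 kg.
Tool frame: the origin (TCP) lies on the centre line of the jaws, within the pads' length; the fingertips stand 11 mm ahead of it and the grasp point (between the pads) lies 8 mm behind it; z points along the fingers, y is the line along which they close (so a half turn about z gives the same grasp; the last joint's range is limited). The gripper opens to 92 mm and grips with 3 to 60 N. Pads are 19 mm wide; open, the fingers measure 130 mm over their backs; the gripper's body (75 mm by 190 mm) begins 47 mm behind the grasp point.
Start: joints at [-0.87, 0.501, -0.427, 1.55, 0.221, 1.138, -0.21], TCP at [275.53, 588.713, 237.729] pointing down, gripper open.
Joint ranges: [-2.88, 2.88], [-0.31, 2.03], [-1.54, 1.56], [0.2, 2.42], [-1.41, 4.55], [0.19, 2.02], [-2.57, 2.57]. Speed limits (rad/s): [2.57, 2.57, 3.14, 3.14, 3.14, 3.14, 3.14].

## Interface

Orientations are given as a unit quaternion [w, x, y, z].
In Python, from bench import read_state, viewer, bot gives the robot as it stands.
- The arm moves only by the tool carry_out, never from a script. Its arguments are lists of equal length, an entry for each row: "dp": the shift along the tool's x, y, z in m, a list of three; "rotation": the turn, a rotation vector about the tool's x, y, z in rad, a list of three. In form: {"dp": [[tx, ty, tz], ...], "rotation": [[wx, wy, wz], ...]}. A call has 1 to 12 rows; each row is the pose to reach, as a shift and turn from the pose commanded when the call began, along the tool's axes at that moment; what a row does not reach only later rows make up. A row lasts 1/10 s, in which the tool goes at most 50 mm and 8.59 degrees, less where a joint would pass 70% of its speed; a pose out of reach is approached as far as the arm can. A call with a gripper value outside its range is refused whole. "jaw" is the closure, from 0 (fully open) to 1 (shut), set as the call begins (left out, the last holds). The fingers move at their own pace and stop on an object; "grip_force" is the grip in N (left out, the last holds). Time passes only in rows, so rows that repeat a pose let the fingers close. It gives the time, the measured TCP pose, the force, the opening and the grip force at its end, in the units of the state.
- read_state(): the state, without advancing time (a new reading comes with each control period).
- viewer.read_camera(name): name is "scene" or "top" or "wrist"; returns a dict with "color" (480x640x3 uint8, blue, green, red), "z_map" (480x640 float32, mm along the optical axis (not along the pixel's ray), 0 where there is no reading), "camera_matrix" (3x3 intrinsics, pixels), "k1" (the pictures are not rectified: a ray, as slopes to the right and down, at radius r is drawn at 1 + k1 r^2 times it, then the intrinsics apply), "cam_to_world" (4x4, takes a point from camera to world coordinates). Camera axes: x right, y down, z forward; pixel columns grow to the right and rows downward; lengths in mm; the calibration is good to about 2 mm. A picture is of the moment at which its call begins.
- bot.close_job(): hands the job in; it is judged then, once.
The state is a dict: "time_s": time; "q": joint angles; "joint_velocities": joint speeds; "joint_torque": joint torques, N m; "eef_pos": TCP position; "tcp_rot": TCP orientation; "ft_force": force on the tool from outside, world axes, zero at the start; "torque": the same for the moment, N m; "width": finger opening in mm; "finger_force": force on a finger pad.
Only numpy, scipy, OpenCV 4.12 (cv2) and the standard library are available. Lean on these libraries where they do the work, as an engineer would, in place of code of your own. Each camera call takes 0.05 s, during which the arm holds its last target. There are 200 camera calls.

## Task

Load the strip reader: nudge the three white test cartridges under its bridge into an even row, one in the middle of each printed black lane stripe, straight, windows up, with the far ends flush against the aluminium stop. Also drop each of the two steel reference discs, white face up, into the holder pocket of its own size so that it sits flat on the bottom. Leave the cap, vial, jar and dropper bottle where they stand.

Things in the scene. Friction and masses are not known exactly. Their poses are not given: they have to be found in the camera images.
- reader: white strip reader fixed on the bench: a bridge over three lanes, 270 mm wide. Origin: bench level, middle of the bridge's near edge; x along the lanes away from the robot, y left, z up. In front lies a printed grey sheet of no height with three black lane stripes; a loaded cartridge's near end is 5 mm inside the bridge's near edge, so the tool must lean back (20 to 45 degrees) to take it home
- bridge (a point): middle of the near lower edge of the bridge, 65 mm above the bench. The bridge spans reader x 0 to 56 mm, y -105 to 105 mm, from 65 to 130 mm high; its near face slopes back from x = 0 at the underside to 50 mm at the top. Pillars: x 30 to 90 mm, y 105 to 135 mm either side, 130 mm high
- stop (a point): middle of the near face of the aluminium stop bar at bench level, 75 mm beyond the reader's origin; the bar is 210 mm long and 10 mm high, and is seen from above beyond the bridge
- lane1 (a point): centre of the underside of a cartridge properly loaded in the left lane, at bench level under the bridge (40 mm beyond the bridge's near edge); x runs along the lane towards the stop, y to the left. Lanes are 60 mm apart, each printed as a black stripe 30 mm wide
- lane2 (a point): centre of the underside of a cartridge properly loaded in the middle lane, at bench level under the bridge (40 mm beyond the bridge's near edge); x runs along the lane towards the stop, y to the left. Lanes are 60 mm apart, each printed as a black stripe 30 mm wide
- lane3 (a point): centre of the underside of a cartridge properly loaded in the right lane, at bench level under the bridge (40 mm beyond the bridge's near edge); x runs along the lane towards the stop, y to the left. Lanes are 60 mm apart, each printed as a black stripe 30 mm wide
- cartridge1: white plastic test cartridge, 70 (x) x 24 (y) x 18 mm, grey result window and round sample well on its upper face; lies loose on the bench; origin: centre of its underside, x along its length, z up
- cartridge2: white plastic test cartridge, 70 (x) x 24 (y) x 18 mm, grey result window and round sample well on its upper face; lies loose on the bench; origin: centre of its underside, x along its length, z up
- cartridge3: white plastic test cartridge, 70 (x) x 24 (y) x 18 mm, grey result window and round sample well on its upper face; lies loose on the bench; origin: centre of its underside, x along its length, z up
- holder: aluminium block fixed on the bench, 70 (x) x 110 (y) x 16 mm, with two round pockets in its top, 6 mm deep; origin: centre of its underside. It may be on the left or the right of the reader's lanes
- pocket_large (a point): centre of the mouth (top of the block, 16 mm above the bench) of the 41 mm wide, 6 mm deep pocket
- pocket_small (a point): centre of the mouth (top of the block, 16 mm above the bench) of the 31 mm wide, 6 mm deep pocket
- disc_large: steel disc with a white ceramic face, 36 mm diameter, 16 mm high, lying flat on the bench in front of the holder; origin: centre of its underside, z up
- disc_small: steel disc with a white ceramic face, 26 mm diameter, 16 mm high, lying flat beside the other in front of the holder; origin: centre of its underside, z up
- cap: bystander: round grey plastic cap, 31 mm diameter, 12 mm high with a small nub, lying among the discs; origin: centre of its underside
- vial: bystander: small amber vial standing behind the holder, 18 mm diameter, 34 mm high; origin: centre of its underside
- dropper: bystander: white dropper bottle with a blue cap standing left of the reader, 28 mm diameter, 62 mm high; origin: centre of its underside
- jar: bystander: amber jar with a white lid standing right of the reader, 40 mm diameter, 55 mm high; origin: centre of its underside
Mind the look-alikes: they are no part of the job. Leave any orange or yellow look-alike of the cartridge3 alone.

How it is judged (in metres and radians):
At the end, for the whole second after the job is handed in: One cartridge at rest in each lane, window up, within 5 mm of mid-lane, 3 mm of fully home, 0.09 rad of straight. Each disc, white face up, at rest in its own size of pocket, within 4 mm of its centre, flat within 0.08 rad and at least 4 mm below the rim (((x of cartridge1 in the frame of lane1 between -0.003 and 0.003 m and y of cartridge1 in the frame of lane1 between -0.005 and 0.005 m and angle between the x axis of cartridge1 and the x axis of reader, either way round below 0.09 rad and angle between cartridge1's own z axis and vertical below 0.08 rad and height (world z) of cartridge1 below 0.004 m and linear speed of cartridge1 below 0.01 m/s) or (x of cartridge2 in the frame of lane1 between -0.003 and 0.003 m and y of cartridge2 in the frame of lane1 between -0.005 and 0.005 m and angle between the x axis of cartridge2 and the x axis of reader, either way round below 0.09 rad and angle between cartridge2's own z axis and vertical below 0.08 rad and height (world z) of cartridge2 below 0.004 m and linear speed of cartridge2 below 0.01 m/s) or (x of cartridge3 in the frame of lane1 between -0.003 and 0.003 m and y of cartridge3 in the frame of lane1 between -0.005 and 0.005 m and angle between the x axis of cartridge3 and the x axis of reader, either way round below 0.09 rad and angle between cartridge3's own z axis and vertical below 0.08 rad and height (world z) of cartridge3 below 0.004 m and linear speed of cartridge3 below 0.01 m/s)) and ((x of cartridge1 in the frame of lane2 between -0.003 and 0.003 m and y of cartridge1 in the frame of lane2 between -0.005 and 0.005 m and angle between the x axis of cartridge1 and the x axis of reader, either way round below 0.09 rad and angle between cartridge1's own z axis and vertical below 0.08 rad and height (world z) of cartridge1 below 0.004 m and linear speed of cartridge1 below 0.01 m/s) or (x of cartridge2 in the frame of lane2 between -0.003 and 0.003 m and y of cartridge2 in the frame of lane2 between -0.005 and 0.005 m and angle between the x axis of cartridge2 and the x axis of reader, either way round below 0.09 rad and angle between cartridge2's own z axis and vertical below 0.08 rad and height (world z) of cartridge2 below 0.004 m and linear speed of cartridge2 below 0.01 m/s) or (x of cartridge3 in the frame of lane2 between -0.003 and 0.003 m and y of cartridge3 in the frame of lane2 between -0.005 and 0.005 m and angle between the x axis of cartridge3 and the x axis of reader, either way round below 0.09 rad and angle between cartridge3's own z axis and vertical below 0.08 rad and height (world z) of cartridge3 below 0.004 m and linear speed of cartridge3 below 0.01 m/s)) and ((x of cartridge1 in the frame of lane3 between -0.003 and 0.003 m and y of cartridge1 in the frame of lane3 between -0.005 and 0.005 m and angle between the x axis of cartridge1 and the x axis of reader, either way round below 0.09 rad and angle between cartridge1's own z axis and vertical below 0.08 rad and height (world z) of cartridge1 below 0.004 m and linear speed of cartridge1 below 0.01 m/s) or (x of cartridge2 in the frame of lane3 between -0.003 and 0.003 m and y of cartridge2 in the frame of lane3 between -0.005 and 0.005 m and angle between the x axis of cartridge2 and the x axis of reader, either way round below 0.09 rad and angle between cartridge2's own z axis and vertical below 0.08 rad and height (world z) of cartridge2 below 0.004 m and linear speed of cartridge2 below 0.01 m/s) or (x of cartridge3 in the frame of lane3 between -0.003 and 0.003 m and y of cartridge3 in the frame of lane3 between -0.005 and 0.005 m and angle between the x axis of cartridge3 and the x axis of reader, either way round below 0.09 rad and angle between cartridge3's own z axis and vertical below 0.08 rad and height (world z) of cartridge3 below 0.004 m and linear speed of cartridge3 below 0.01 m/s)) and horizontal distance between disc_large and pocket_large below 0.004 m and z of disc_large in the frame of pocket_large below -0.004 m and angle between each of disc_large, disc_small's own z axis and vertical below 0.08 rad and linear speed of each of disc_large, disc_small below 0.01 m/s and horizontal distance between disc_small and pocket_small below 0.004 m and z of disc_small in the frame of pocket_small below -0.004 m); the robot touches nothing.
It fails at once if the cap is moved more than 30 mm or tipped over (distance of cap from where it was at the start of the episode above 0.03 m or angle between cap's own z axis and vertical above 0.5 rad).
It fails at once if the vial is moved more than 30 mm or tipped over (distance of vial from where it was at the start of the episode above 0.03 m or angle between vial's own z axis and vertical above 0.5 rad).
It fails at once if the dropper is moved more than 30 mm or tipped over (distance of dropper from where it was at the start of the episode above 0.03 m or angle between dropper's own z axis and vertical above 0.5 rad).
It fails at once if the jar is moved more than 30 mm or tipped over (distance of jar from where it was at the start of the episode above 0.03 m or angle between jar's own z axis and vertical above 0.5 rad).
It also fails if it takes over 72 s, if anything falls off the work surface, if the arm or the gripper's body presses on something with over 40 N, if the wrist force passes 120 N, or if a joint passes its speed limit or range.

## Working session

There is one attempt and no reset: what is moved stays moved. The work goes in short steps, Python scripts to look and compute and a tool call to move; the robot and the scene stay as the last step left them, time stands still between calls to the robot, and variables do not carry over. Pictures are saved under pics/ and viewed, at most 10 in all, crops included, and the job is handed in when it is done.

Besides the shell and the picture viewer there is one more tool, called after ">>>" as name(argument=value, ...) on one line, values as JSON. carry_out: Moves the arm, as the interface text tells. Its arguments: {"type":"object","properties":{"dp":{"type":"array","items":{"type":"array","items":{"type":"number"}}},"rotation":{"type":"array","items":{"type":"array","items":{"type":"number"}}},"jaw":{"type":"number"},"grip_force":{"type":"number"}},"required":["dp","rotation"]}

```bash
ls; mkdir -p pics
cat > h.py <<'E'
import numpy as np, cv2
from bench import read_state, viewer, bot
def cam(n):
    d=viewer.read_camera(n); return d
def ray(d,u,v):
    K=np.array(d["camera_matrix"],float);k=d["k1"]
    x=(np.atleast_1d(u)-K[0,2])/K[0,0];y=(np.atleast_1d(v)-K[1,2])/K[1,1]
    rd=np.hypot(x,y);r=rd.copy()
    for _ in range(20): r=rd/(1+k*r*r)
    s=1/(1+k*r*r)
    return x*s,y*s
def onplane(d,u,v,z):
    x,y=ray(d,u,v);T=np.array(d["cam_to_world"],float)
    D=np.stack([x,y,np.ones_like(x)],-1)@T[:3,:3].T
    t=(z-T[2,3])/D[:,2]
    return T[:3,3]+t[:,None]*D
def cloud(d):
    v,u=np.mgrid[0:480,0:640];x,y=ray(d,u.ravel(),v.ravel())
    T=np.array(d["cam_to_world"],float);z=d["z_map"].ravel()
    P=np.stack([x*z,y*z,z],-1)@T[:3,:3].T+T[:3,3]
    P[z==0]=np.nan
    return P.reshape(480,640,3)
E
python3 - <<'E'
from h import *
for n in ["scene","top","wrist"]:
    d=cam(n);cv2.imwrite(f"pics/{n}0.png",d["color"]);print(n,d["camera_matrix"],d["k1"],np.round(d["cam_to_world"],3))
    np.savez(f"{n}0.npz",**d)
print(read_state())
E
```

```text
pics
scene [[488.90272815   0.         320.66358913]
 [  0.         488.90272815 233.58818054]
 [  0.           0.           1.        ]] 0.040441585698877444 [[-3.090000e-01  7.840000e-01 -5.380000e-01  1.135118e+03]
 [ 9.510000e-01  2.590000e-01 -1.690000e-01  1.638440e+02]
 [ 7.000000e-03 -5.640000e-01 -8.260000e-01  9.452430e+02]
 [ 0.000000e+00  0.000000e+00  0.000000e+00  1.000000e+00]]
top [[490.16751322   0.         335.61722645]
 [  0.         490.16751322 252.52488463]
 [  0.           0.           1.        ]] -0.09180192660866757 [[-2.800000e-02 -9.940000e-01  1.020000e-01  4.930570e+02]
 [-1.000000e+00  2.900000e-02  6.000000e-03 -8.240000e+00]
 [-9.000000e-03 -1.020000e-01 -9.950000e-01  1.144771e+03]
 [ 0.000000e+00  0.000000e+00  0.000000e+00  1.000000e+00]]
wrist [[341.95218466   0.         322.90941836]
 [  0.         341.95218466 240.32667079]
 [  0.           0.           1.        ]] -0.018134990026809752 [[ 4.24000e-01  8.71000e-01  2.47000e-01  2.08712e+02]
 [ 9.06000e-01 -4.07000e-01 -1.17000e-01  6.19211e+02]
 [-2.00000e-03  2.73000e-01 -9.62000e-01  3.84188e+02]
 [ 0.00000e+00  0.00000e+00  0.00000e+00  1.00000e+00]]
{'time_s': 0.15, 'q': array([-0.86979561,  0.50165676, -0.42688298,  1.5511646 ,  0.2208067 ,
        1.13828925, -0.21030321]), 'joint_velocities': array([ 0.00055559, -0.00234464,  0.00010526, -0.00338674, -0.00180367,
       -0.00066354, -0.00081364]), 'joint_torque': array([-7.11018336e-03, -5.67098129e+01, -5.82591802e+00, -2.79452741e+01,
       -6.88246521e-02,  2.65424052e-02,  1.44120891e-04]), 'eef_pos': array([275.35513518, 588.24403299, 236.92501152]), 'tcp_rot': array([-2.01479362e-04,  2.17118163e-01,  9.76145054e-01, -7.03836588e-04]), 'ft_force': array([ 0.1994935 , -0.68800486,  0.08379785]), 'torque': array([-0.06162528, -0.0424387 , -0.01636787]), 'finger_force': 0.0, 'width': 91.8819110169429}
```

View pics/top0.png

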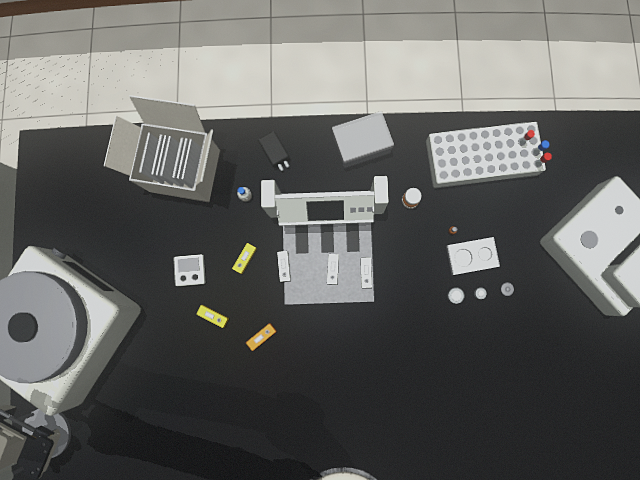

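View pics/scene0.png

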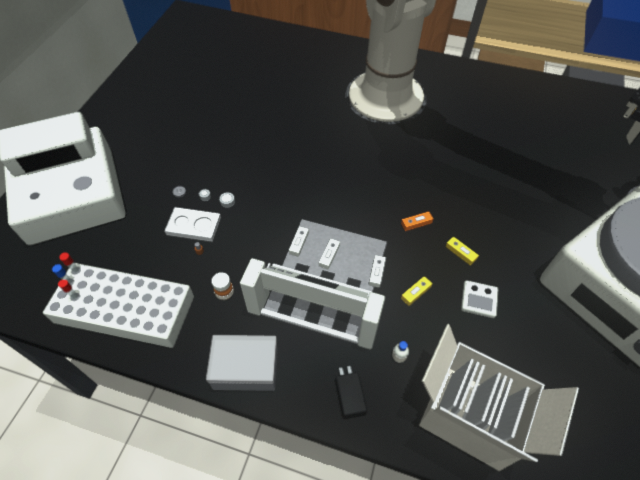

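```bash
cat > m1.py <<'E'
from h import *
def rects(d,roi,thr,z,amin=40,col=None):
    u0,v0,u1,v1=roi;c=d["color"][v0:v1,u0:u1]
    hsv=cv2.cvtColor(c,cv2.COLOR_BGR2HSV)
    m=((hsv[...,2]>thr)&(hsv[...,1]<60)).astype(np.uint8)*255
    cs,_=cv2.findContours(m,cv2.RETR_EXTERNAL,cv2.CHAIN_APPROX_NONE)
    for k in cs:
        if cv2.contourArea(k)<amin: continue
        p=k[:,0]+[u0,v0]; P=onplane(d,p[:,0].astype(float),p[:,1].astype(float),z)
        r=cv2.minAreaRect(P[:,:2].astype(np.float32));
        print("px",p.mean(0).round(1),"world",np.round(r[0],1),np.round(r[1],1),"ang",round(r[2],1))
E
python3 - <<'E'
from m1 import *
d=dict(np.load("top0.npz"))
print("cart");rects(d,(270,240,385,305),215,18)
print("holder");rects(d,(440,225,505,280),150,16)
print("discs");rects(d,(440,280,525,310),100,16,20)
C=cloud(d)
for n,(u,v) in dict(holder=(473,248),dl=(456,296),ds=(481,293),cap=(504,286),c1=(284,270),c2=(333,272),c3=(366,275),sheet=(310,290),bridge=(270,200),bt=(300,205)).items(): print(n,C[v,u].round(1))
E
```

```text
cart
px [365.8 272.2] world [560.4 -69.1] [67.1 22. ] ang 0.1
px [332.3 268.9] world [571.4   7.4] [22.1 67.8] ang 84.9
px [283.1 265.8] world [581.3 121.2] [68.  22.2] ang 4.1
holder
px [473.  255.5] world [ 592.4 -320.4] [ 69.9 111.1] ang 8.5
discs
px [480.5 293. ] world [ 504.8 -332.8] [25.8 23.1] ang 88.1
px [455.7 295.3] world [ 501.  -274.3] [34.9 34.6] ang 87.3
px [507.  288.6] world [ 513.1 -395.7] [27.9 28.5] ang 43.0
holder [ 609.7 -320.8   16.6]
dl [ 499.8 -275.2   16.5]
ds [ 504.8 -333.4   17.9]
cap [ 519.3 -390.8   10.7]
c1 [571.3 119.2  17.4]
c2 [563.3   6.3  19.9]
c3 [554.2 -69.3  20.2]
sheet [524.   61.2   1.3]
bridge [712.5 133.7 129.6]
bt [703.2  71.8 112.2]
```

Run:
```python
import cv2
a=cv2.imread("pics/top0.png")[170:320,240:540]
cv2.imwrite("pics/crop0.png",cv2.resize(a,(800,400),interpolation=cv2.INTER_CUBIC))
```

```text
(no output)
```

View pics/crop0.png

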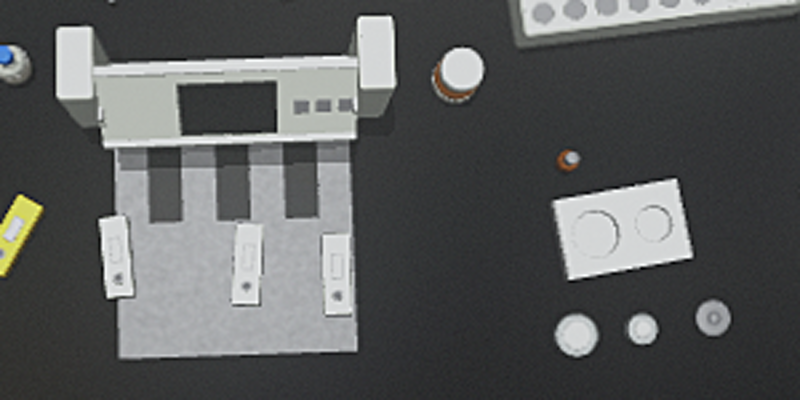

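```bash
cat >> h.py <<'E'
from scipy.spatial.transform import Rotation as Ro
def cur():
    s=read_state();q=s["tcp_rot"];return s["eef_pos"],Ro.from_quat([q[1],q[2],q[3],q[0]]).as_matrix(),s
def ori(yaw,lean=0):
    "yaw deg of tool y axis; lean: tip moves toward world +x (only for yaw 90)"
    a=np.radians(yaw);R=np.array([[-np.sin(a),np.cos(a),0],[np.cos(a),np.sin(a),0],[0,0,-1.]])
    # columns x,y,z
    R=np.column_stack([[-np.sin(a),np.cos(a),0],[np.cos(a),np.sin(a),0],[0,0,-1.]])
    ax=np.array([-R[:,0][1],R[:,0][0],0])
    return Ro.from_rotvec(np.cross([0,0,-1],-R[:,0]) *np.radians(lean)).as_matrix()@R
def rel(*targets):
    p,R,s=cur();print("now",p.round(1),"F",s["ft_force"].round(1),"w",round(s["width"],1),"t",s["time_s"])
    for (t,Rt) in targets:
        dp=R.T@(np.array(t,float)-p)/1000;rv=Ro.from_matrix(R.T@Rt).as_rotvec()
        print("dp",dp.round(4).tolist(),"rot",rv.round(4).tolist(),"n",max(np.linalg.norm(dp)/.05,np.degrees(np.linalg.norm(rv))/8.59).round(1))
def camintool():
    p,R,_=cur();T=np.load("wrist0.npz")["cam_to_world"];return R.T@(T[:3,3]-p),R.T@T[:3,:3]
E
python3 - <<'E'
from h import *
c,Rc=camintool();print(c,Rc[:,2])
R=ori(90,30);print(R.round(2))
R=ori(-45);f=R@Rc[:,2];off=R@c
h=240;t=np.array([545,-315,16])-f/(-f[2])*(h+c[2]*-1-16)-off  # look-at
t[2]=h;print(t)
rel((t,R))
E
```

```text
[  73.49916038   -0.41608162 -147.25650331] [-2.73257687e-01 -2.90789821e-04  9.61940825e-01]
[[-0.87  0.    0.5 ]
 [ 0.    1.   -0.  ]
 [-0.5   0.   -0.87]]
[ 567.97507298 -292.77207101  240.        ]
now [275.4 588.2 236.9] F [ 0.2 -0.7  0.1] w 91.9 t 0.15
dp [-0.6385, -0.6739, -0.0021] rot [-0.0011, 0.0013, 1.9185] n 18.6
```

>>> carry_out(dp=[[-0.38, -0.4, 0], [-0.38, -0.4, 0], [-0.38, -0.4, 0], [-0.38, -0.4, 0], [-0.38, -0.4, 0], [-0.38, -0.4, 0], [-0.38, -0.4, 0], [-0.38, -0.4, 0], [-0.38, -0.4, 0], [-0.38, -0.4, 0], [-0.38, -0.4, 0], [-0.38, -0.4, 0]], rotation=[[0, 0, 1.1], [0, 0, 1.1], [0, 0, 1.1], [0, 0, 1.1], [0, 0, 1.1], [0, 0, 1.1], [0, 0, 1.1], [0, 0, 1.1], [0, 0, 1.1], [0, 0, 1.1], [0, 0, 1.1], [0, 0, 1.1]])

```text
time_s: 1.35
eef_pos: [451.6, 58.2, 237.8]
tcp_rot: [0.001, 0.699, 0.715, -0.001]
ft_force: [-0.3, 0.6, 0.5]
width: 91.5
finger_force: 0.0
```

Run:
```python
from h import *
rel(((568,-293,240),ori(-45)))
```

```text
now [451.6  58.2 237.8] F [-0.3  0.6  0.5] w 91.5 t 1.35
dp [-0.3537, 0.1084, -0.0011] rot [0.0019, 0.0021, 0.808] n 7.4
```

>>> carry_out(dp=[[-0.354, 0.108, 0], [-0.354, 0.108, 0], [-0.354, 0.108, 0], [-0.354, 0.108, 0], [-0.354, 0.108, 0], [-0.354, 0.108, 0], [-0.354, 0.108, 0], [-0.354, 0.108, 0], [-0.354, 0.108, 0], [-0.354, 0.108, 0], [-0.354, 0.108, 0]], rotation=[[0, 0, 0.808], [0, 0, 0.808], [0, 0, 0.808], [0, 0, 0.808], [0, 0, 0.808], [0, 0, 0.808], [0, 0, 0.808], [0, 0, 0.808], [0, 0, 0.808], [0, 0, 0.808], [0, 0, 0.808]])

```text
time_s: 2.45
eef_pos: [569.9, -282.6, 237.3]
tcp_rot: [-0.001, 0.921, 0.389, 0.0]
ft_force: [0.0, 0.3, -0.8]
width: 91.6
finger_force: 0.0
```

Run:
```python
from h import *
rel()
d=cam("wrist");cv2.imwrite("pics/w1.png",d["color"]);np.savez("w1.npz",**d)
```

```text
now [ 569.9 -282.6  237.3] F [ 0.   0.3 -0.8] w 91.6 t 2.45
```

View pics/w1.png

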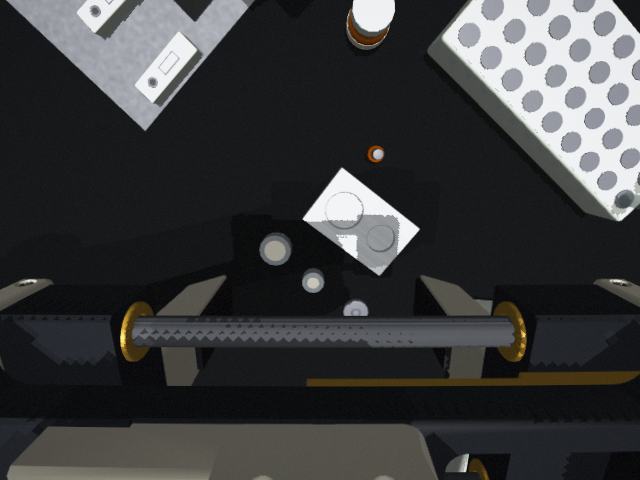

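Run:
```python
from h import *
d=dict(np.load("w1.npz"));t=dict(np.load("top0.npz"))
g=cv2.cvtColor(d["color"],cv2.COLOR_BGR2GRAY)
def fit(d,c,r0,r1,z,pol):
    "radial edge search -> points -> world circle fit"
    g=cv2.GaussianBlur(cv2.cvtColor(d["color"],cv2.COLOR_BGR2GRAY).astype(np.float32),(0,0),.8)
    pts=[]
    for a in np.linspace(0,2*np.pi,120,endpoint=False):
        r=np.arange(r0,r1,.25);u=c[0]+r*np.cos(a);v=c[1]+r*np.sin(a)
        L=cv2.remap(g,u.astype(np.float32)[None],v.astype(np.float32)[None],1)[0]
        G=np.gradient(L)*pol; i=G.argmax()
        if G[i]>1: pts.append((u[i],v[i]))
    pts=np.array(pts);P=onplane(d,pts[:,0],pts[:,1],z)[:,:2]
    w=np.ones(len(P))
    for _ in range(15):
        A=np.c_[2*P,np.ones(len(P))]*w[:,None];s=np.linalg.lstsq(A,(P**2).sum(1)*w,rcond=None)[0]
        R=np.sqrt(s[2]+s[0]**2+s[1]**2);e=abs(np.hypot(*(P-s[:2]).T)-R);w=1/(1+(e/.7)**2)
    return s[:2].round(1),R.round(2),len(pts),np.median(e).round(2)
def tri(a,b):
    o=[];D=[]
    for dd,p in((d,a),(t,b)):
        x=onplane(dd,float(p[0]),float(p[1]),0)[0];T=dd["cam_to_world"][:3,3];o.append(T);D.append((x-T)/np.linalg.norm(x-T))
    A=np.column_stack([D[0],-D[1]]);s=np.linalg.lstsq(A,o[1]-o[0],rcond=None)[0]
    p,q=o[0]+s[0]*D[0],o[1]+s[1]*D[1];return ((p+q)/2).round(1),np.linalg.norm(p-q).round(1)
C=cloud(d)
print("wrist")
for n,c,r0,r1,z,pol in [("dl",(276,249),10,22,16,-1),("ds",(313,281),6,16,16,-1),("pl",(344,210),13,24,16,-1),("pl+",(344,210),13,24,16,1),("ps",(380,238),9,19,16,1),("ps-",(380,238),9,19,16,-1),("vial",(377,154),2,8,34,-1)]:
    print(n,fit(d,c,r0,r1,z,pol),C[c[1],c[0]].round(1))
print("top")
for n,c,r0,r1,z in [("dl",(455.7,295.3),5,12,16),("ds",(480.5,293),3,9,16)]: print(n,fit(t,c,r0,r1,z,-1))
print("tri dl",tri((276,249),(455.7,295.3)),"ds",tri((313,281),(480.5,293)),"pl",tri((344,210),(463.1,257.8)),"ps",tri((380,238),(484.9,254)))
# holder corners in wrist
m=((C[...,2]>11)&(C[...,2]<21)).astype(np.uint8)*255;m[:160]=0;m[280:]=0;m[:,:300]=0;m[:,430:]=0
cs=max(cv2.findContours(m,0,1)[0],key=cv2.contourArea)[:,0].astype(float)
P=onplane(d,cs[:,0],cs[:,1],16)[:,:2].astype(np.float32);print("holder",cv2.minAreaRect(P))
cv2.imwrite("pics/w1c.png",cv2.resize(d["color"][140:340,230:450],(792,720)[:2],interpolation=2)[:600])
```

```text
wrist
dl (array([ 500.6, -275.1]), np.float64(17.68), 120, np.float64(0.24)) [ 502.9 -275.1   16.3]
ds (array([ 503.7, -332.9]), np.float64(12.67), 120, np.float64(0.23)) [ 506.1 -331.4   18.2]
pl (array([ 588.2, -296.2]), np.float64(19.2), 119, np.float64(0.23)) [ 588.  -297.2   10.9]
pl+ (array([ 588.1, -296.4]), np.float64(21.56), 116, np.float64(0.2)) [ 588.  -297.2   10.9]
ps (array([ 595.8, -347.7]), np.float64(16.58), 104, np.float64(0.26)) [ 595.1 -349.4   10.1]
ps- (array([ 595.9, -347.3]), np.float64(14.1), 111, np.float64(0.16)) [ 595.1 -349.4   10.1]
vial (array([ 653.2, -275.3]), np.float64(5.0), 120, np.float64(0.29)) [ 652.4 -274.7   34.6]
top
dl (array([ 501.4, -274.8]), np.float64(18.02), 120, np.float64(0.26))
ds (array([ 504.8, -332.8]), np.float64(12.9), 120, np.float64(0.33))
tri dl (array([ 501.5, -275.7,   11.8]), np.float64(0.1)) ds (array([ 504.9, -332.8,   14.4]), np.float64(0.9)) pl (array([ 588. , -297.2,   12. ]), np.float64(0.6)) ps (array([ 595.3, -349.2,   11.6]), np.float64(0.7))
holder ((591.0862426757812, -320.2291564941406), (70.27054595947266, 110.65069580078125), 8.344738960266113)
```

View pics/w1c.png

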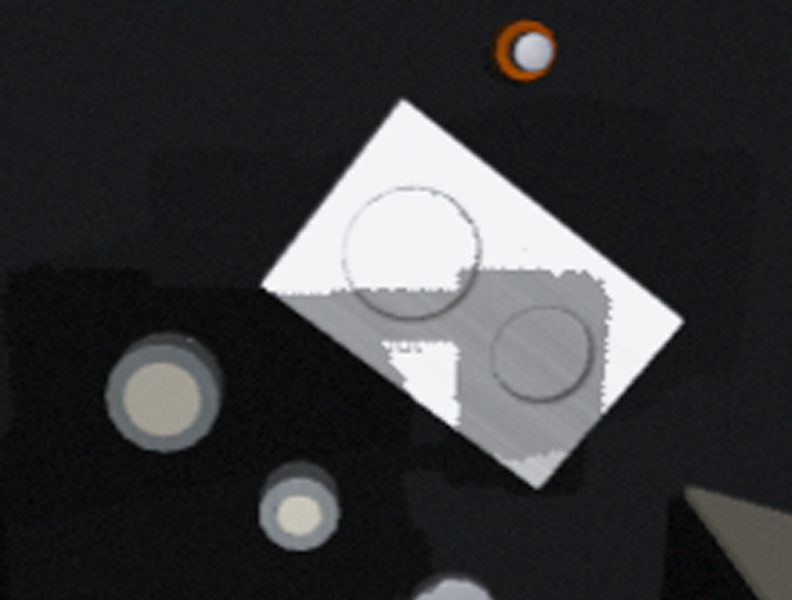

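Run:
```python
from h import *
R=ori(-45)
rel(((500.6,-275,80),R),((500.6,-275,19),R))
```

```text
now [ 570.  -282.6  237.6] F [-0.4  1.   0.6] w 92.0 t 2.5
dp [-0.0431, -0.0548, 0.1576] rot [-0.0012, -0.0009, 0.013] n 3.4
dp [-0.0432, -0.0547, 0.2186] rot [-0.0012, -0.0009, 0.013] n 4.6
```

>>> carry_out(dp=[[-0.043, -0.055, 0.158], [-0.043, -0.055, 0.158], [-0.043, -0.055, 0.158], [-0.043, -0.055, 0.158], [-0.043, -0.055, 0.158], [-0.043, -0.055, 0.158], [-0.043, -0.055, 0.158]], rotation=[[0, 0, 0.013], [0, 0, 0.013], [0, 0, 0.013], [0, 0, 0.013], [0, 0, 0.013], [0, 0, 0.013], [0, 0, 0.013]], jaw=0.4)

```text
time_s: 3.2
eef_pos: [503.0, -277.4, 81.9]
tcp_rot: [0.001, 0.924, 0.382, 0.002]
ft_force: [0.8, -0.4, 0.9]
width: 55.3
finger_force: 0.0
```

Run:
```python
from h import *
R=ori(-45)
rel(((500.6,-275,19),R))
```

```text
now [ 503.  -277.4   81.9] F [ 0.8 -0.4  0.9] w 55.3 t 3.2
dp [-0.0002, -0.0037, 0.0629] rot [0.004, -0.0019, -0.0012] n 1.3
```

>>> carry_out(dp=[[0, 0, 0.03], [0, 0, 0.045], [0, 0, 0.045], [0, 0, 0.045], [0, 0, 0.045]], rotation=[[0, 0, 0], [0, 0, 0], [0, 0, 0], [0, 0, 0], [0, 0, 0]])

```text
time_s: 3.7
eef_pos: [501.3, -277.7, 35.8]
tcp_rot: [0.001, 0.924, 0.381, 0.001]
ft_force: [0.0, 0.4, -0.1]
width: 55.2
finger_force: 0.0
```

Run:
```python
from h import *
R=ori(-45)
rel(((500.6,-275,19),R))
```

```text
now [ 501.3 -277.7   35.8] F [ 0.   0.4 -0.1] w 55.2 t 3.7
dp [0.0014, -0.0024, 0.0168] rot [0.0017, -0.0006, -0.0027] n 0.3
```

>>> carry_out(dp=[[0.0014, -0.0024, 0.0165], [0.0014, -0.0024, 0.0165], [0.0014, -0.0024, 0.0165], [0.0014, -0.0024, 0.0165]], rotation=[[0, 0, 0], [0, 0, 0], [0, 0, 0], [0, 0, 0]])

```text
time_s: 4.1
eef_pos: [500.2, -274.9, 19.1]
tcp_rot: [0.0, 0.924, 0.381, 0.0]
ft_force: [1.2, 0.2, -0.3]
width: 55.1
finger_force: 0.0
```

>>> carry_out(dp=[[0, 0, 0], [0, 0, 0], [0, 0, 0], [0, 0, 0], [0, 0, 0]], rotation=[[0, 0, 0], [0, 0, 0], [0, 0, 0], [0, 0, 0], [0, 0, 0]], jaw=1, grip_force=20)

```text
time_s: 4.6
eef_pos: [499.9, -274.6, 18.5]
tcp_rot: [0.0, 0.924, 0.381, 0.0]
ft_force: [-0.8, 0.2, 2.6]
width: 34.8
finger_force: 20.0
```

Run:
```python
from h import *
R=ori(-45)
rel(((500.6,-275,60),R),((588.2,-296.3,60),R),((588.2,-296.3,30),R))
```

```text
now [ 499.9 -274.6   18.5] F [-0.8  0.2  2.6] w 34.8 t 4.6
dp [0.0002, 0.0008, -0.0415] rot [0.0004, -0.0001, -0.0026] n 0.8
dp [0.0473, 0.0777, -0.0415] rot [0.0004, -0.0001, -0.0026] n 2.0
dp [0.0473, 0.0777, -0.0115] rot [0.0004, -0.0001, -0.0026] n 1.8
```

>>> carry_out(dp=[[0, 0, -0.0415], [0, 0, -0.0415], [0.0237, 0.0388, -0.0415], [0.0473, 0.0777, -0.0415], [0.0473, 0.0777, -0.0415], [0.0473, 0.0777, -0.0415], [0.0473, 0.0777, -0.0415], [0.0473, 0.0777, -0.0415]], rotation=[[0, 0, 0], [0, 0, 0], [0, 0, 0], [0, 0, 0], [0, 0, 0], [0, 0, 0], [0, 0, 0], [0, 0, 0]])

```text
time_s: 5.4
eef_pos: [586.4, -296.1, 59.2]
tcp_rot: [-0.001, 0.925, 0.381, -0.001]
ft_force: [0.1, -0.8, -0.4]
width: 35.3
finger_force: 20.0
```

Run:
```python
from h import *
R=ori(-45)
rel(((588.2,-296.3,36),R),((588.2,-296.3,30),R))
```

```text
now [ 586.4 -296.1   59.2] F [ 0.1 -0.8 -0.4] w 35.3 t 5.4
dp [0.0012, 0.0015, 0.0232] rot [-0.0016, 0.0008, -0.0035] n 0.5
dp [0.0012, 0.0015, 0.0292] rot [-0.0016, 0.0008, -0.0035] n 0.6
```

>>> carry_out(dp=[[0.001, 0.0015, 0.018], [0.001, 0.0015, 0.022], [0.001, 0.0015, 0.022], [0.001, 0.0015, 0.026], [0.001, 0.0015, 0.0285], [0.001, 0.0015, 0.0285], [0.001, 0.0015, 0.0285]], rotation=[[0, 0, 0], [0, 0, 0], [0, 0, 0], [0, 0, 0], [0, 0, 0], [0, 0, 0], [0, 0, 0]])

```text
time_s: 6.1
eef_pos: [589.9, -296.6, 31.3]
tcp_rot: [0.0, 0.924, 0.381, 0.0]
ft_force: [0.3, 0.7, -0.1]
width: 35.4
finger_force: 20.0
```

Run:
```python
from h import *
R=ori(-45)
rel(((588.2,-296.3,29),R))
```

```text
now [ 589.9 -296.6   31.3] F [ 0.3  0.7 -0.1] w 35.4 t 6.1
dp [-0.001, -0.0014, 0.0023] rot [0.0001, -0.0001, -0.0026] n 0.1
```

>>> carry_out(dp=[[-0.0009, -0.0012, 0.002], [-0.0009, -0.0012, 0.002], [-0.0009, -0.0012, 0.002]], rotation=[[0, 0, 0], [0, 0, 0], [0, 0, 0]])

```text
time_s: 6.4
eef_pos: [588.2, -296.3, 29.2]
tcp_rot: [-0.0, 0.924, 0.381, -0.0]
ft_force: [0.3, 0.5, -0.1]
width: 35.2
finger_force: 20.0
```

>>> carry_out(dp=[[0, 0, 0], [0, 0, 0], [0, 0, 0], [0, 0, 0], [0, 0, -0.04], [0, 0, -0.06], [0, 0, -0.06], [0, 0, -0.06]], rotation=[[0, 0, 0], [0, 0, 0], [0, 0, 0], [0, 0, 0], [0, 0, 0], [0, 0, 0], [0, 0, 0], [0, 0, 0]], jaw=0.45)

```text
time_s: 7.2
eef_pos: [588.6, -296.3, 89.6]
tcp_rot: [0.0, 0.924, 0.382, 0.0]
ft_force: [-0.1, 0.1, -0.1]
width: 50.3
finger_force: 0.0
```

Run:
```python
from h import *
R=ori(-45)
rel(((503.7,-332.9,70),R),((503.7,-332.9,40),R))
```

```text
now [ 588.6 -296.3   89.6] F [-0.1  0.1 -0.1] w 50.3 t 7.2
dp [-0.086, -0.0339, 0.0195] rot [0.0008, -0.0006, -0.0025] n 1.9
dp [-0.086, -0.034, 0.0495] rot [0.0008, -0.0006, -0.0025] n 2.1
```

>>> carry_out(dp=[[-0.043, -0.017, 0.0], [-0.086, -0.034, 0.02], [-0.086, -0.034, 0.02], [-0.086, -0.034, 0.02], [-0.086, -0.034, 0.05], [-0.086, -0.034, 0.05], [-0.086, -0.034, 0.05], [-0.086, -0.034, 0.05]], rotation=[[0, 0, 0], [0, 0, 0], [0, 0, 0], [0, 0, 0], [0, 0, 0], [0, 0, 0], [0, 0, 0], [0, 0, 0]])

```text
time_s: 8.0
eef_pos: [504.4, -332.6, 39.9]
tcp_rot: [0.0, 0.924, 0.382, 0.0]
ft_force: [-0.0, -0.2, -0.2]
width: 50.4
finger_force: 0.0
```

Run:
```python
from h import *
R=ori(-45)
rel(((503.7,-332.9,19),R))
```

```text
now [ 504.4 -332.6   39.9] F [-0.  -0.2 -0.2] w 50.4 t 8.0
dp [-0.0007, -0.0004, 0.0209] rot [0.0008, -0.0004, -0.0015] n 0.4
```

>>> carry_out(dp=[[-0.0007, -0.0004, 0.0208], [-0.0007, -0.0004, 0.0208], [-0.0007, -0.0004, 0.0208], [-0.0007, -0.0004, 0.0208], [-0.0007, -0.0004, 0.0208]], rotation=[[0, 0, 0], [0, 0, 0], [0, 0, 0], [0, 0, 0], [0, 0, 0]])

```text
time_s: 8.5
eef_pos: [503.2, -333.5, 19.4]
tcp_rot: [0.001, 0.924, 0.381, 0.0]
ft_force: [-0.1, -0.4, -0.6]
width: 50.7
finger_force: 0.0
```

>>> carry_out(dp=[[0, 0, 0], [0, 0, 0], [0, 0, 0], [0, 0, 0], [0, 0, 0]], rotation=[[0, 0, 0], [0, 0, 0], [0, 0, 0], [0, 0, 0], [0, 0, 0]], jaw=1, grip_force=20)

```text
time_s: 9.0
eef_pos: [502.6, -333.1, 18.5]
tcp_rot: [0.0, 0.924, 0.382, 0.0]
ft_force: [0.1, -0.4, 1.4]
width: 24.9
finger_force: 20.0
```

Run:
```python
from h import *
R=ori(-45)
rel(((503.7,-332.9,60),R),((595.8,-347.5,60),R))
```

```text
now [ 502.6 -333.1   18.5] F [ 0.1 -0.4  1.4] w 24.9 t 9.0
dp [0.0009, 0.0006, -0.0415] rot [0.0, -0.0, -0.0026] n 0.8
dp [0.0559, 0.0759, -0.0415] rot [0.0, -0.0, -0.0026] n 2.1
```

>>> carry_out(dp=[[0, 0, -0.0415], [0, 0, -0.0415], [0.028, 0.038, -0.0415], [0.055, 0.076, -0.0415], [0.055, 0.076, -0.0415], [0.055, 0.076, -0.0415], [0.055, 0.076, -0.0415], [0.055, 0.076, -0.0415], [0.055, 0.076, -0.0415]], rotation=[[0, 0, 0], [0, 0, 0], [0, 0, 0], [0, 0, 0], [0, 0, 0], [0, 0, 0], [0, 0, 0], [0, 0, 0], [0, 0, 0]])

```text
time_s: 9.9
eef_pos: [594.0, -348.5, 60.0]
tcp_rot: [-0.0, 0.925, 0.381, -0.0]
ft_force: [0.0, -0.2, 0.2]
width: 25.2
finger_force: 20.0
```

Run:
```python
from h import *
R=ori(-45)
rel(((595.3,-348,29),R))
```

```text
now [ 594.  -348.5   60. ] F [ 0.  -0.2  0.2] w 25.2 t 9.9
dp [0.0013, 0.0006, 0.031] rot [-0.0005, 0.0003, -0.0037] n 0.6
```

>>> carry_out(dp=[[0.001, 0.0005, 0.018], [0.001, 0.0005, 0.022], [0.001, 0.0005, 0.022], [0.001, 0.0005, 0.026], [0.001, 0.0005, 0.0295], [0.001, 0.0005, 0.0295], [0.001, 0.0005, 0.0295], [0.001, 0.0005, 0.0295]], rotation=[[0, 0, 0], [0, 0, 0], [0, 0, 0], [0, 0, 0], [0, 0, 0], [0, 0, 0], [0, 0, 0], [0, 0, 0]])

```text
time_s: 10.7
eef_pos: [596.4, -347.9, 30.7]
tcp_rot: [0.0, 0.924, 0.381, 0.0]
ft_force: [0.4, -0.2, 0.3]
width: 24.8
finger_force: 20.0
```

Run:
```python
from h import *
R=ori(-45)
rel(((595.3,-348,29),R))
```

```text
now [ 596.4 -347.9   30.7] F [ 0.4 -0.2  0.3] w 24.8 t 10.7
dp [-0.0008, -0.0007, 0.0017] rot [0.0004, -0.0001, -0.0026] n 0.0
```

>>> carry_out(dp=[[-0.0007, -0.0006, 0.0015], [-0.0007, -0.0006, 0.0015], [-0.0007, -0.0006, 0.0015]], rotation=[[0, 0, 0], [0, 0, 0], [0, 0, 0]])

```text
time_s: 11.0
eef_pos: [595.2, -347.9, 28.9]
tcp_rot: [-0.0, 0.924, 0.381, -0.0]
ft_force: [-0.3, 0.1, -0.2]
width: 25.0
finger_force: 20.0
```

>>> carry_out(dp=[[0, 0, 0], [0, 0, 0], [0, 0, 0], [0, 0, 0], [0, 0, -0.04], [0, 0, -0.09], [0, 0, -0.14], [0, 0, -0.19], [0, 0, -0.22], [0, 0, -0.22], [0, 0, -0.22], [0, 0, -0.22]], rotation=[[0, 0, 0], [0, 0, 0], [0, 0, 0], [0, 0, 0], [0, 0, 0], [0, 0, 0], [0, 0, 0], [0, 0, 0], [0, 0, 0], [0, 0, 0], [0, 0, 0], [0, 0, 0]], jaw=0.45)

```text
time_s: 12.2
eef_pos: [594.4, -347.2, 247.2]
tcp_rot: [-0.001, 0.924, 0.382, -0.001]
ft_force: [0.1, -0.4, 0.3]
width: 50.6
finger_force: 0.0
```

Run:
```python
from h import *
d=cam("wrist");cv2.imwrite("pics/w2.png",d["color"]);np.savez("w2.npz",**d)
C=cloud(d)
def px(p):
    T=np.linalg.inv(d["cam_to_world"]);c=T[:3,:3]@p+T[:3,3];x,y=c[0]/c[2],c[1]/c[2];k=1+d["k1"]*(x*x+y*y);K=d["camera_matrix"]
    return K[0,0]*x*k+K[0,2],K[1,1]*y*k+K[1,2]
m=(C[...,2]>22)&(C[...,2]<32)&(C[...,0]>550)&(C[...,0]<625)&(C[...,1]<-265)&(C[...,1]>-380)
n,l,st,ce=cv2.connectedComponentsWithStats(m.astype(np.uint8))
for i in range(1,n):
    if st[i,4]>80: P=C[l==i];print(st[i,4],np.median(P,0).round(1),((P.max(0)+P.min(0))/2).round(1),np.ptp(P,0).round(1))
# view for cartridges: tool yaw 90, camera looking at (600,20,0)
c,Rc=np.array([73.5,-.4,-147.3]),np.array([-.273,0,.962])
R=ori(90);f=R@Rc;off=R@c;h=260
t=np.array([600,20,10])-f/(-f[2])*(h+147.3-10)-off;t[2]=h;print(t)
rel((t,R))
b=d["color"]
ps=np.array(px(np.array([590,-320,26])),int);print(ps)
cv2.imwrite("pics/w2c.png",cv2.resize(b[max(0,ps[1]-75):ps[1]+75,max(0,ps[0]-100):ps[0]+100],(600,450)))
```

```text
876 [ 588.6 -295.8   26.5] [ 588.1 -295.9   25.7] [35.2 35.   6.8]
426 [ 596.2 -346.4   26.5] [ 595.9 -346.6   25.6] [25.  25.1  7.1]
[560.7527027  20.4       260.       ]
now [ 594.3 -347.1  246.8] F [-0.4 -0.9 -0.1] w 50.5 t 12.25
dp [0.2354, -0.2843, -0.0125] rot [-0.0028, -0.0035, -2.3587] n 15.7
[302 198]
```

View pics/w2c.png

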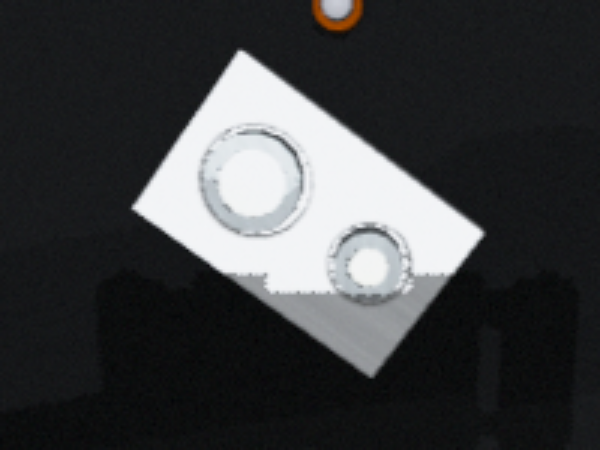

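>>> carry_out(dp=[[0.12, -0.14, -0.012], [0.12, -0.14, -0.012], [0.12, -0.14, -0.012], [0.12, -0.14, -0.012], [0.12, -0.14, -0.012], [0.12, -0.14, -0.012], [0.12, -0.14, -0.012], [0.12, -0.14, -0.012], [0.12, -0.14, -0.012], [0.12, -0.14, -0.012]], rotation=[[0, 0, -1.3], [0, 0, -1.3], [0, 0, -1.3], [0, 0, -1.3], [0, 0, -1.3], [0, 0, -1.3], [0, 0, -1.3], [0, 0, -1.3], [0, 0, -1.3], [0, 0, -1.3]])

```text
time_s: 13.25
eef_pos: [580.8, -163.8, 259.1]
tcp_rot: [-0.002, 0.505, 0.863, -0.0]
ft_force: [-0.4, 0.7, 0.2]
width: 50.7
finger_force: 0.0
```

Run:
```python
from h import *
rel(((560,20,260),ori(90)));print(cur()[2]["q"].round(2))
```

```text
now [ 580.8 -163.8  259.1] F [-0.4  0.7  0.2] w 50.7 t 13.25
dp [0.1703, 0.0721, -0.0006] rot [-0.0007, -0.0032, -1.058] n 7.1
[ 0.18  0.37  0.06  1.66 -0.02  1.12  0.76]
```

>>> carry_out(dp=[[0.17, 0.072, 0], [0.17, 0.072, 0], [0.17, 0.072, 0], [0.17, 0.072, 0], [0.17, 0.072, 0], [0.17, 0.072, 0], [0.17, 0.072, 0], [0.17, 0.072, 0], [0.17, 0.072, 0], [0.17, 0.072, 0], [0.17, 0.072, 0]], rotation=[[0, 0, -1.058], [0, 0, -1.058], [0, 0, -1.058], [0, 0, -1.058], [0, 0, -1.058], [0, 0, -1.058], [0, 0, -1.058], [0, 0, -1.058], [0, 0, -1.058], [0, 0, -1.058], [0, 0, -1.058]])

```text
time_s: 14.35
eef_pos: [561.1, 19.4, 260.7]
tcp_rot: [-0.0, 0.002, 1.0, 0.0]
ft_force: [-0.1, -0.7, 0.7]
width: 50.5
finger_force: 0.0
```

Run:
```python
from h import *
rel(((560,20,260),ori(90)));print(cur()[2]["q"].round(2))
d=cam("wrist");cv2.imwrite("pics/w3.png",d["color"]);np.savez("w3.npz",**d)
```

```text
now [561.1  19.4 260.7] F [-0.1 -0.7  0.7] w 50.5 t 14.35
dp [0.0011, 0.0006, 0.0007] rot [0.0, -0.0003, -0.0032] n 0.0
[ 0.08  0.3  -0.19  1.76  0.06  1.09  1.43]
```

View pics/w3.png

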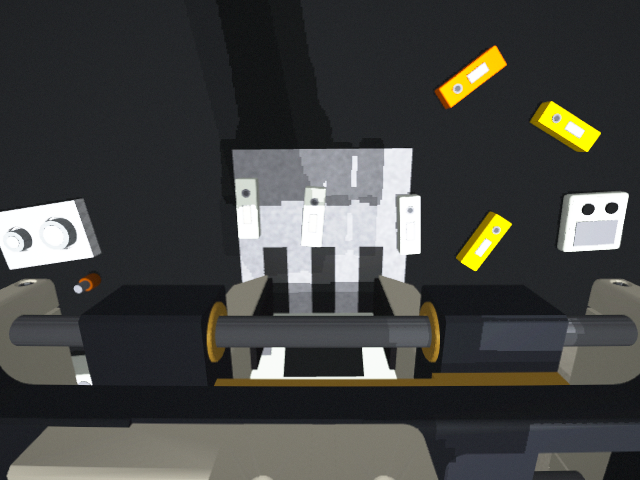

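Run:
```python
from h import *
d=dict(np.load("w3.npz"));C=cloud(d)
g=cv2.GaussianBlur(cv2.cvtColor(d["color"],cv2.COLOR_BGR2GRAY).astype(np.float32),(0,0),.7)
for v in (252,262,272): 
    G=np.gradient(g[v]);print(v,[(u,int(G[u])) for u in range(236,412) if abs(G[u])>12 and abs(G[u])==abs(G[u-2:u+3]).max()])
def sub(v,u0,pol,w=4):
    G=np.gradient(g[v])*pol;i=u0-w+int(G[u0-w:u0+w+1].argmax());a,b,c=G[i-1:i+2];return i+.5*(a-c)/(a-2*b+c+1e-9),G[i]
np.set_printoptions(suppress=True)
# cartridges from cloud
m=((C[...,2]>12)&(C[...,2]<24)&(C[...,0]<650)&(C[...,0]>500)&(C[...,1]>-110)&(C[...,1]<150)).astype(np.uint8)
n,l,st,ce=cv2.connectedComponentsWithStats(m)
t=dict(np.load("top0.npz"));
for i in range(1,n):
    if st[i,4]>400:
        k=max(cv2.findContours((l==i).astype(np.uint8),0,1)[0],key=cv2.contourArea)[:,0].astype(float)
        P=onplane(d,k[:,0],k[:,1],18)[:,:2].astype(np.float32);print(st[i],"z",np.median(C[l==i][:,2]).round(1),cv2.minAreaRect(P))
# sheet edges in w3
for c in ((234,149),(412,149),(241,281)): print(c,onplane(d,float(c[0]),float(c[1]),0)[0].round(1))
T=cloud(t)
print("pillars top view")
m=(T[...,2]>124)&(T[...,2]<136)&(T[...,0]>640)&(T[...,0]<800)&(abs(T[...,1])<220)
n,l,st,ce=cv2.connectedComponentsWithStats(m.astype(np.uint8))
for i in range(1,n):
    if st[i,4]>60: P=T[l==i];print(st[i],P.min(0).round(1),P.max(0).round(1),np.median(P,0).round(1),cv2.minAreaRect(P[:,:2].astype(np.float32)))
```

```text
252 [(239, 56), (263, -56), (287, 53), (311, -54), (335, 54), (359, -55), (382, 56), (400, 28)]
262 [(240, 68), (263, -55), (287, 61), (311, -59), (334, 56), (359, -55), (382, 64), (405, -71)]
272 [(241, 72), (264, -57), (287, 58), (311, -63), (334, 59), (358, -59), (382, 62), (405, -67)]
[ 235  179   24   60 1222] z 18.4 ((560.3275146484375, -68.51509094238281), (23.97610092163086, 69.20147705078125), 89.70504760742188)
[ 301  187   25   60 1215] z 18.5 ((570.2987060546875, 6.921144485473633), (23.912492752075195, 70.40678405761719), 85.01400756835938)
[ 398  195   22   60 1243] z 18.4 ((580.1411743164062, 119.45992279052734), (70.906982421875, 24.542253494262695), 4.177803039550781)
(234, 149) [493.1 -83.5   0. ]
(412, 149) [493.8 122.3   0. ]
(241, 281) [657.2 -86.5   0. ]
pillars top view
[ 261  176  128   32 1331] [ 698.1 -115.9  124. ] [758.  153.7 135.9] [720.5  19.3 129.5] ((728.0045166015625, 18.997467041015625), (59.001747131347656, 269.6397399902344), 0.19979549944400787)
```

Run:
```python
from h import *
d=dict(np.load("w3.npz"))
g=cv2.GaussianBlur(cv2.cvtColor(d["color"],cv2.COLOR_BGR2GRAY).astype(np.float32),(0,0),.7)
def sub(v,u0,pol,w=4):
    G=np.gradient(g[v])*pol;i=u0-w+int(G[u0-w:u0+w+1].argmax());a,b,c=G[i-1:i+2];return i+.5*(a-c)/(a-2*b+c+1e-9)
for u0,u1 in((263,287),(311,334),(359,382)):
    A=[]
    for v in range(252,278):
        P=onplane(d,np.array([sub(v,u0,-1),sub(v,u1,1)]),np.array([v,v]*1.0 if False else [float(v)]*2),0);A.append([P[:,0].mean(),P[:,1].mean(),P[1,1]-P[0,1]])
    A=np.array(A);f=np.polyfit(A[:,0],A[:,1],1);print("lane y@x650",np.polyval(f,650).round(2),"@700",np.polyval(f,700).round(2),"slope",f[0].round(4),"w",A[:,2].mean().round(1),"resid",np.std(A[:,1]-np.polyval(f,A[:,0])).round(2),"x",A[[0,-1],0].round(0))
```

```text
lane y@x650 -41.05 @700 -39.91 slope 0.0227 w 29.4 resid 0.47 x [618. 652.]
lane y@x650 18.71 @700 18.83 slope 0.0024 w 29.7 resid 0.03 x [618. 652.]
lane y@x650 78.7 @700 78.54 slope -0.0031 w 29.6 resid 0.4 x [619. 652.]
```

Run:
```python
from h import *
rel(((553,117.5,60),ori(94.2,30)))
```

```text
now [561.1  19.4 260.8] F [0.2 0.5 0.4] w 50.7 t 14.4
dp [0.0083, 0.098, 0.2008] rot [-0.0199, -0.5235, -0.0742] n 4.5
```

>>> carry_out(dp=[[0.008, 0.098, 0.2], [0.008, 0.098, 0.2], [0.008, 0.098, 0.2], [0.008, 0.098, 0.2], [0.008, 0.098, 0.2], [0.008, 0.098, 0.2], [0.008, 0.098, 0.2], [0.008, 0.098, 0.2], [0.008, 0.098, 0.2]], rotation=[[-0.02, -0.5235, -0.074], [-0.02, -0.5235, -0.074], [-0.02, -0.5235, -0.074], [-0.02, -0.5235, -0.074], [-0.02, -0.5235, -0.074], [-0.02, -0.5235, -0.074], [-0.02, -0.5235, -0.074], [-0.02, -0.5235, -0.074], [-0.02, -0.5235, -0.074]], jaw=0.5)

```text
time_s: 15.3
eef_pos: [572.6, 63.3, 103.2]
tcp_rot: [0.257, -0.025, 0.966, -0.018]
ft_force: [1.0, -0.7, 0.5]
width: 46.0
finger_force: 0.0
```

Run:
```python
from h import *
rel(((553.2,117.5,17),ori(94.2,30)))
print(cur()[1].round(3))
```

```text
now [572.6  63.3 103.2] F [ 1.  -0.7  0.5] w 46.0 t 15.3
dp [0.0563, 0.059, 0.0639] rot [-0.059, -0.0055, -0.0056] n 2.1
[[-0.867 -0.039  0.497]
 [-0.058  0.998 -0.023]
 [-0.495 -0.048 -0.867]]
```

>>> carry_out(dp=[[0.0424, 0.0577, 0.0396], [0.0424, 0.0577, 0.0396], [0.0424, 0.0577, 0.0396], [0.0424, 0.0577, 0.0396], [0.0424, 0.0577, 0.0396], [0.0424, 0.0577, 0.0396]], rotation=[[-0.059, -0.0055, -0.0056], [-0.059, -0.0055, -0.0056], [-0.059, -0.0055, -0.0056], [-0.059, -0.0055, -0.0056], [-0.059, -0.0055, -0.0056], [-0.059, -0.0055, -0.0056]])

```text
time_s: 15.9
eef_pos: [554.0, 116.4, 46.0]
tcp_rot: [0.259, -0.035, 0.965, 0.008]
ft_force: [-1.1, -0.8, -0.1]
width: 46.0
finger_force: 0.0
```

Run:
```python
from h import *
rel(((553.2,117.5,17),ori(94.2,30)))
```

```text
now [554.  116.4  46. ] F [-1.1 -0.8 -0.1] w 46.0 t 15.9
dp [0.0151, 0.0012, 0.0247] rot [-0.0024, 0.0003, 0.0007] n 0.6
```

Descend, then grip; next figure the carry.

>>> carry_out(dp=[[0.0075, 0.0012, 0.0123], [0.015, 0.0012, 0.0245], [0.015, 0.0012, 0.0245], [0.015, 0.0012, 0.0245], [0.015, 0.0012, 0.0245]], rotation=[[0, 0, 0], [0, 0, 0], [0, 0, 0], [0, 0, 0], [0, 0, 0]])

```text
time_s: 16.4
eef_pos: [552.9, 118.3, 17.5]
tcp_rot: [0.259, -0.036, 0.965, 0.009]
ft_force: [0.1, 0.1, -0.1]
width: 46.0
finger_force: 0.0
```

>>> carry_out(dp=[[0, 0, 0], [0, 0, 0], [0, 0, 0], [0, 0, 0], [0, 0, 0]], rotation=[[0, 0, 0], [0, 0, 0], [0, 0, 0], [0, 0, 0], [0, 0, 0]], jaw=1, grip_force=15)

```text
time_s: 16.9
eef_pos: [552.1, 118.7, 16.6]
tcp_rot: [0.258, -0.036, 0.965, 0.009]
ft_force: [-1.6, -1.0, 5.0]
width: 24.1
finger_force: 15.0
```

Run:
```python
from h import *
p,R,s=cur();print(R.round(3))
rel((p+[0,0,3],R),((600,100,p[2]+3),ori(92,30)),((650,78.7,p[2]+3),ori(90.15,30)),((670,78.7,p[2]),ori(90.15,30)))
```

```text
[[-0.864 -0.075  0.498]
 [-0.066  0.997  0.036]
 [-0.499 -0.002 -0.866]]
now [552.1 118.7  16.6] F [-1.6 -1.   5. ] w 24.1 t 16.9
dp [-0.0015, -0.0, -0.0026] rot [0.0, 0.0, 0.0] n 0.1
dp [-0.0416, -0.0223, 0.0206] rot [0.0185, -0.0007, 0.0357] n 1.0
dp [-0.0834, -0.0473, 0.0447] rot [0.0347, -0.0007, 0.0637] n 2.1
dp [-0.0992, -0.0488, 0.0573] rot [0.0347, -0.0007, 0.0637] n 2.5
```

>>> carry_out(dp=[[-0.0015, 0, -0.0026], [-0.0416, -0.0223, 0.0206], [-0.062, -0.035, 0.0325], [-0.0834, -0.0473, 0.0447], [-0.0834, -0.0473, 0.0447], [-0.0834, -0.0473, 0.0447], [-0.0834, -0.0473, 0.0447], [-0.0834, -0.0473, 0.0447]], rotation=[[0, 0, 0], [0.0185, 0, 0.0357], [0.026, 0, 0.05], [0.0347, 0, 0.0637], [0.0347, 0, 0.0637], [0.0347, 0, 0.0637], [0.0347, 0, 0.0637], [0.0347, 0, 0.0637]])

```text
time_s: 17.7
eef_pos: [648.4, 79.4, 18.7]
tcp_rot: [0.257, -0.002, 0.966, 0.001]
ft_force: [-0.1, 0.3, -0.3]
width: 24.2
finger_force: 15.0
```

Run:
```python
from h import *
rel(((670,78.7,17),ori(90.15,30)))
```

```text
now [648.4  79.4  18.7] F [-0.1  0.3 -0.3] w 24.2 t 17.7
dp [-0.0179, -0.0007, 0.0122] rot [0.0011, -0.0031, 0.0008] n 0.4
```

>>> carry_out(dp=[[-0.009, -0.0007, 0.005], [-0.0179, -0.0007, 0.011], [-0.0179, -0.0007, 0.0122], [-0.0179, -0.0007, 0.0122], [-0.0179, -0.0007, 0.0122], [-0.0179, -0.0007, 0.0122]], rotation=[[0, -0.003, 0.001], [0, -0.003, 0.001], [0, -0.003, 0.001], [0, -0.003, 0.001], [0, -0.003, 0.001], [0, -0.003, 0.001]])

```text
time_s: 18.3
eef_pos: [670.8, 78.0, 17.4]
tcp_rot: [0.259, -0.001, 0.966, 0.001]
ft_force: [0.0, -0.4, 0.5]
width: 23.8
finger_force: 15.0
```

Run:
```python
from h import *
p,R,s=cur();print(p,s["ft_force"],Ro.from_matrix(ori(90.15,30).T@R).as_rotvec())
Z=ori(90.15,30)
d=cam("wrist");cv2.imwrite("pics/w4.png",d["color"]);np.savez("w4.npz",**d)
# release (in place), then back off x -25 & up
rel(((670,78.7,17),Z),((645,78.7,17),Z),((645,78.7,30),Z))
```

```text
[670.83064973  78.04197358  17.36890998] [ 0.02476745 -0.43603467  0.53730296] [-0.00017063 -0.00097745  0.00095202]
now [670.9  78.   17.5] F [-1.1  1.1 -0.2] w 24.0 t 18.35
dp [0.001, 0.0007, -0.0001] rot [0.0002, 0.0011, -0.001] n 0.0
dp [0.0227, 0.0007, -0.0126] rot [0.0002, 0.0011, -0.001] n 0.5
dp [0.0162, 0.0007, -0.0239] rot [0.0002, 0.0011, -0.001] n 0.6
```

View pics/w4.png

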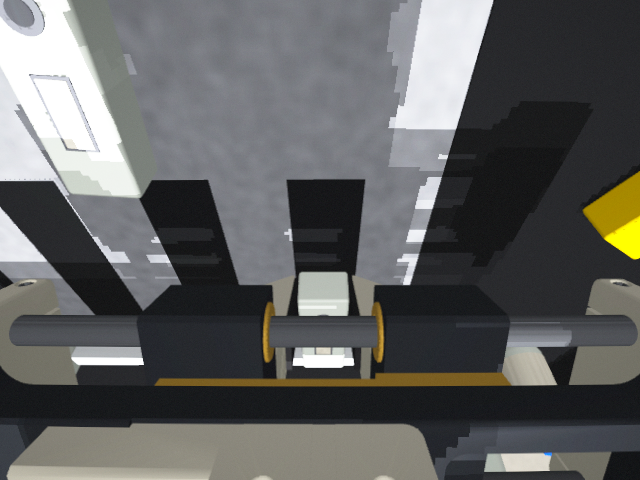

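>>> carry_out(dp=[[0.0005, 0.001, 0], [0.0005, 0.001, 0], [0.0005, 0.001, 0]], rotation=[[0, 0, 0], [0, 0, 0], [0, 0, 0]])

```text
time_s: 18.65
eef_pos: [670.9, 79.0, 17.4]
tcp_rot: [0.26, -0.001, 0.966, 0.001]
ft_force: [0.8, 0.6, -0.9]
width: 23.6
finger_force: 15.0
```

>>> carry_out(dp=[[0, 0, 0], [0, 0, 0], [0, 0, 0], [0.012, 0, -0.007], [0.0242, 0, -0.014], [0.0242, 0, -0.014], [0.0242, 0, -0.014], [0.0242, 0, -0.014]], rotation=[[0, 0, 0], [0, 0, 0], [0, 0, 0], [0, 0, 0], [0, 0, 0], [0, 0, 0], [0, 0, 0], [0, 0, 0]], jaw=0.6)

```text
time_s: 19.45
eef_pos: [644.2, 78.7, 17.8]
tcp_rot: [0.26, -0.0, 0.966, 0.0]
ft_force: [0.4, -0.3, -0.6]
width: 36.9
finger_force: 0.0
```

>>> carry_out(dp=[[0, 0, 0], [0, 0, 0], [0, 0, 0], [0, 0, 0], [0, 0, 0]], rotation=[[0, 0, 0], [0, 0, 0], [0, 0, 0], [0, 0, 0], [0, 0, 0]], jaw=1)

```text
time_s: 19.95
eef_pos: [643.1, 78.9, 17.3]
tcp_rot: [0.26, -0.001, 0.966, 0.0]
ft_force: [-0.7, -0.8, 0.3]
width: 2.1
finger_force: 0.0
```

Run:
```python
from h import *
Z=ori(90.15,30)
rel(((655,79,16.5),Z),((659,79,16.5),Z))
```

```text
now [643.1  78.9  17.3] F [-0.7 -0.8  0.3] w 2.1 t 19.95
dp [-0.0099, 0.0001, 0.0067] rot [-0.0, 0.0017, -0.0012] n 0.2
dp [-0.0134, 0.0001, 0.0087] rot [-0.0, 0.0017, -0.0012] n 0.3
```

>>> carry_out(dp=[[-0.006, 0, 0.004], [-0.0099, 0, 0.0067], [-0.0117, 0, 0.0077], [-0.0134, 0, 0.0087], [-0.0134, 0, 0.0087], [-0.0134, 0, 0.0087], [-0.0134, 0, 0.0087]], rotation=[[0, 0, 0], [0, 0, 0], [0, 0, 0], [0, 0, 0], [0, 0, 0], [0, 0, 0], [0, 0, 0]])

```text
time_s: 20.65
eef_pos: [658.5, 79.0, 16.3]
tcp_rot: [0.259, -0.001, 0.966, 0.001]
ft_force: [-3.0, 0.8, 2.0]
width: 0.6
finger_force: 1.4
```

>>> carry_out(dp=[[-0.0009, 0, 0.0005], [-0.0017, 0, 0.001], [-0.0017, 0, 0.001]], rotation=[[0, 0, 0], [0, 0, 0], [0, 0, 0]])

```text
time_s: 20.95
eef_pos: [659.1, 79.1, 15.8]
tcp_rot: [0.258, -0.001, 0.966, 0.001]
ft_force: [-10.0, -0.6, 6.0]
width: 0.2
finger_force: 4.8
```

Run:
```python
from h import *
Z=ori(85,30)
rel(((635,79,20),ori(90.15,30)),((590,60,50),ori(88,30)),((543.4,9.3,45),Z))
```

```text
now [659.1  79.1  15.8] F [-10.   -0.6   6. ] w 0.2 t 20.95
dp [0.0188, -0.0001, -0.0157] rot [0.0005, -0.0008, -0.0009] n 0.5
dp [0.0428, -0.0189, -0.0642] rot [0.0193, -0.0009, 0.0316] n 1.6
dp [0.0858, -0.0695, -0.0832] rot [0.0454, -0.0009, 0.077] n 2.8
```

>>> carry_out(dp=[[0.0188, 0, -0.0157], [0.0428, -0.0189, -0.0642], [0.0428, -0.0189, -0.0642], [0.0858, -0.0695, -0.0832], [0.0858, -0.0695, -0.0832], [0.0858, -0.0695, -0.0832], [0.0858, -0.0695, -0.0832], [0.0858, -0.0695, -0.0832], [0.0858, -0.0695, -0.0832], [0.0858, -0.0695, -0.0832]], rotation=[[0, 0, 0], [0.019, 0, 0.032], [0.019, 0, 0.032], [0.045, 0, 0.077], [0.045, 0, 0.077], [0.045, 0, 0.077], [0.045, 0, 0.077], [0.045, 0, 0.077], [0.045, 0, 0.077], [0.045, 0, 0.077]], jaw=0.5)

```text
time_s: 21.95
eef_pos: [546.0, 10.1, 45.7]
tcp_rot: [0.26, 0.042, 0.965, -0.011]
ft_force: [0.1, 0.1, 0.2]
width: 46.0
finger_force: 0.0
```

Run:
```python
from h import *
Z=ori(85,30)
rel(((543.4,9.3,17),Z))
```

```text
now [546.   10.1  45.7] F [0.1 0.1 0.2] w 46.0 t 21.95
dp [0.0165, -0.0011, 0.0235] rot [0.001, 0.0024, 0.0004] n 0.6
```

>>> carry_out(dp=[[0.0075, -0.001, 0.0118], [0.0155, -0.001, 0.0235], [0.0155, -0.001, 0.0235], [0.0155, -0.001, 0.0235], [0.0155, -0.001, 0.0235]], rotation=[[0, 0, 0], [0, 0, 0], [0, 0, 0], [0, 0, 0], [0, 0, 0]])

```text
time_s: 22.45
eef_pos: [543.9, 8.6, 17.9]
tcp_rot: [0.26, 0.042, 0.965, -0.011]
ft_force: [0.2, -0.3, -0.7]
width: 46.0
finger_force: 0.0
```

>>> carry_out(dp=[[0, 0, 0], [0, 0, 0], [0, 0, 0], [0, 0, 0], [0, 0, 0]], rotation=[[0, 0, 0], [0, 0, 0], [0, 0, 0], [0, 0, 0], [0, 0, 0]], jaw=1, grip_force=15)

```text
time_s: 22.95
eef_pos: [543.7, 8.4, 17.7]
tcp_rot: [0.26, 0.042, 0.965, -0.011]
ft_force: [-1.9, 0.6, 4.1]
width: 23.8
finger_force: 14.9
```

Run:
```python
from h import *
p,R,s=cur();Z=ori(90.15,30)
rel((p+[0,0,3],R),((600,15,p[2]+3),ori(88,30)),((645,19,p[2]+3),Z))
```

```text
now [543.7   8.4  17.7] F [-1.9  0.6  4.1] w 23.8 t 22.95
dp [-0.0015, 0.0, -0.0026] rot [0.0, 0.0, 0.0] n 0.1
dp [-0.0495, 0.0115, 0.0253] rot [-0.0263, 0.0025, -0.0456] n 1.1
dp [-0.088, 0.0194, 0.0476] rot [-0.0451, 0.0025, -0.078] n 2.0
```

>>> carry_out(dp=[[-0.0015, 0, -0.0026], [-0.0495, 0.0115, 0.0253], [-0.069, 0.0155, 0.0365], [-0.088, 0.0194, 0.0476], [-0.088, 0.0194, 0.0476], [-0.088, 0.0194, 0.0476], [-0.088, 0.0194, 0.0476], [-0.088, 0.0194, 0.0476]], rotation=[[0, 0, 0], [-0.026, 0.002, -0.045], [-0.036, 0.002, -0.062], [-0.045, 0.002, -0.078], [-0.045, 0.002, -0.078], [-0.045, 0.002, -0.078], [-0.045, 0.002, -0.078], [-0.045, 0.002, -0.078]])

```text
time_s: 23.75
eef_pos: [643.3, 18.9, 19.7]
tcp_rot: [0.258, -0.001, 0.966, 0.0]
ft_force: [-0.8, -0.4, 0.2]
width: 23.7
finger_force: 15.0
```

Run:
```python
from h import *
rel(((669,19.2,17.5),ori(90.15,30)))
```

```text
now [643.3  18.9  19.7] F [-0.8 -0.4  0.2] w 23.7 t 23.75
dp [-0.0212, 0.0002, 0.0147] rot [0.0002, -0.0021, -0.0003] n 0.5
```

>>> carry_out(dp=[[-0.01, 0.0003, 0.006], [-0.02, 0.0003, 0.013], [-0.0212, 0.0003, 0.0147], [-0.0212, 0.0003, 0.0147], [-0.0212, 0.0003, 0.0147], [-0.0212, 0.0003, 0.0147]], rotation=[[0, -0.002, 0], [0, -0.002, 0], [0, -0.002, 0], [0, -0.002, 0], [0, -0.002, 0], [0, -0.002, 0]])

```text
time_s: 24.35
eef_pos: [669.8, 19.3, 17.9]
tcp_rot: [0.259, -0.001, 0.966, 0.0]
ft_force: [0.0, 0.2, 0.3]
width: 23.6
finger_force: 15.0
```

>>> carry_out(dp=[[0, 0, 0], [0, 0, 0], [0, 0, 0], [0.012, 0, -0.007], [0.0242, 0, -0.014], [0.0242, 0, -0.014], [0.0242, 0, -0.014], [0.0242, 0, -0.014]], rotation=[[0, 0, 0], [0, 0, 0], [0, 0, 0], [0, 0, 0], [0, 0, 0], [0, 0, 0], [0, 0, 0], [0, 0, 0]], jaw=0.6)

```text
time_s: 25.15
eef_pos: [643.6, 19.0, 18.6]
tcp_rot: [0.26, -0.001, 0.966, 0.0]
ft_force: [0.6, 0.4, -0.4]
width: 36.8
finger_force: 0.0
```

>>> carry_out(dp=[[0, 0, 0], [0, 0, 0], [0, 0, 0], [0, 0, 0], [0, 0, 0]], rotation=[[0, 0, 0], [0, 0, 0], [0, 0, 0], [0, 0, 0], [0, 0, 0]], jaw=1)

```text
time_s: 25.65
eef_pos: [642.5, 19.3, 18.1]
tcp_rot: [0.26, -0.001, 0.966, 0.0]
ft_force: [-0.1, -0.3, -0.3]
width: 2.5
finger_force: 0.0
```

Run:
```python
from h import *
Z=ori(90.15,30)
rel(((655,19.2,16.5),Z),((659,19.2,16.5),Z))
```

```text
now [642.5  19.3  18.1] F [-0.1 -0.3 -0.3] w 2.5 t 25.65
dp [-0.01, -0.0001, 0.0076] rot [0.0001, 0.0016, -0.0001] n 0.3
dp [-0.0135, -0.0001, 0.0097] rot [0.0001, 0.0016, -0.0001] n 0.3
```

>>> carry_out(dp=[[-0.006, 0, 0.0045], [-0.01, 0, 0.0075], [-0.0118, 0, 0.0086], [-0.0135, 0, 0.0095], [-0.0135, 0, 0.0095], [-0.0135, 0, 0.0095], [-0.0135, 0, 0.0095]], rotation=[[0, 0, 0], [0, 0, 0], [0, 0, 0], [0, 0, 0], [0, 0, 0], [0, 0, 0], [0, 0, 0]])

```text
time_s: 26.35
eef_pos: [658.6, 19.3, 16.5]
tcp_rot: [0.259, -0.001, 0.966, 0.0]
ft_force: [-1.3, -0.7, 0.6]
width: 0.2
finger_force: 0.9
```

>>> carry_out(dp=[[-0.0009, 0, 0.0005], [-0.0017, 0, 0.001], [-0.0017, 0, 0.001]], rotation=[[0, 0, 0], [0, 0, 0], [0, 0, 0]])

```text
time_s: 26.65
eef_pos: [659.2, 19.4, 15.9]
tcp_rot: [0.258, -0.001, 0.966, 0.001]
ft_force: [-6.8, -0.3, 4.9]
width: 0.3
finger_force: 3.8
```

Run:
```python
from h import *
rel(((635,19,20),ori(90.15,30)),((590,-20,50),ori(90,30)),((533.3,-68.4,45),ori(89.7,30)))
```

```text
now [659.2  19.4  15.9] F [-6.8 -0.3  4.9] w 0.3 t 26.65
dp [0.019, -0.0003, -0.0156] rot [0.0005, -0.0007, -0.0003] n 0.5
dp [0.0431, -0.0392, -0.0642] rot [0.0018, -0.0007, 0.0019] n 1.7
dp [0.0948, -0.0874, -0.0882] rot [0.0044, -0.0007, 0.0065] n 3.1
```

>>> carry_out(dp=[[0.019, 0, -0.0157], [0.0431, -0.0392, -0.0642], [0.0431, -0.0392, -0.0642], [0.0948, -0.0874, -0.0882], [0.0948, -0.0874, -0.0882], [0.0948, -0.0874, -0.0882], [0.0948, -0.0874, -0.0882], [0.0948, -0.0874, -0.0882], [0.0948, -0.0874, -0.0882], [0.0948, -0.0874, -0.0882]], rotation=[[0, 0, 0], [0.002, 0, 0.002], [0.002, 0, 0.002], [0.0044, 0, 0.0065], [0.0044, 0, 0.0065], [0.0044, 0, 0.0065], [0.0044, 0, 0.0065], [0.0044, 0, 0.0065], [0.0044, 0, 0.0065], [0.0044, 0, 0.0065]], jaw=0.5)

```text
time_s: 27.65
eef_pos: [535.8, -67.4, 45.7]
tcp_rot: [0.26, 0.002, 0.966, -0.001]
ft_force: [0.1, 0.4, -0.0]
width: 46.0
finger_force: 0.0
```

Run:
```python
from h import *
rel(((533.3,-68.4,17),ori(89.7,30)))
```

```text
now [535.8 -67.4  45.7] F [ 0.1  0.4 -0. ] w 46.0 t 27.65
dp [0.0166, -0.001, 0.0236] rot [0.0005, 0.0025, 0.0016] n 0.6
```

>>> carry_out(dp=[[0.0075, -0.001, 0.0118], [0.0155, -0.001, 0.0235], [0.0155, -0.001, 0.0235], [0.0155, -0.001, 0.0235], [0.0155, -0.001, 0.0235]], rotation=[[0, 0, 0], [0, 0, 0], [0, 0, 0], [0, 0, 0], [0, 0, 0]])

```text
time_s: 28.15
eef_pos: [533.8, -69.1, 17.9]
tcp_rot: [0.26, 0.002, 0.966, -0.001]
ft_force: [0.6, 0.4, 1.0]
width: 45.6
finger_force: 0.0
```

>>> carry_out(dp=[[0, 0, 0], [0, 0, 0], [0, 0, 0], [0, 0, 0], [0, 0, 0]], rotation=[[0, 0, 0], [0, 0, 0], [0, 0, 0], [0, 0, 0], [0, 0, 0]], jaw=1, grip_force=15)

```text
time_s: 28.65
eef_pos: [533.4, -69.5, 17.6]
tcp_rot: [0.26, 0.002, 0.966, -0.001]
ft_force: [-2.9, 0.3, 4.2]
width: 24.2
finger_force: 15.0
```

Run:
```python
from h import *
p,R,s=cur();Z=ori(90.15,30)
rel((p+[0,0,3],R),((590,-55,p[2]+3),Z),((645,-41,p[2]+3),Z))
```

```text
now [533.4 -69.5  17.6] F [-2.9  0.3  4.2] w 24.2 t 28.65
dp [-0.0015, -0.0, -0.0026] rot [0.0, 0.0, 0.0] n 0.1
dp [-0.0504, 0.0148, 0.0257] rot [-0.0047, 0.0023, -0.0065] n 1.2
dp [-0.0979, 0.0291, 0.0533] rot [-0.0047, 0.0023, -0.0065] n 2.3
```

>>> carry_out(dp=[[-0.0015, 0, -0.0026], [-0.0504, 0.0148, 0.0257], [-0.074, 0.022, 0.0395], [-0.0979, 0.0291, 0.0533], [-0.0979, 0.0291, 0.0533], [-0.0979, 0.0291, 0.0533], [-0.0979, 0.0291, 0.0533], [-0.0979, 0.0291, 0.0533]], rotation=[[0, 0, 0], [-0.005, 0.002, -0.0065], [-0.005, 0.002, -0.0065], [-0.005, 0.002, -0.0065], [-0.005, 0.002, -0.0065], [-0.005, 0.002, -0.0065], [-0.005, 0.002, -0.0065], [-0.005, 0.002, -0.0065]])

```text
time_s: 29.45
eef_pos: [643.2, -41.6, 19.6]
tcp_rot: [0.258, -0.001, 0.966, 0.001]
ft_force: [0.2, -0.6, -1.1]
width: 24.2
finger_force: 15.0
```

Run:
```python
from h import *
rel(((669,-41,17.5),ori(90.15,30)))
```

```text
now [643.2 -41.6  19.6] F [ 0.2 -0.6 -1.1] w 24.2 t 29.45
dp [-0.0214, 0.0006, 0.0147] rot [0.0003, -0.0023, -0.0011] n 0.5
```

>>> carry_out(dp=[[-0.01, 0.0003, 0.006], [-0.02, 0.0003, 0.013], [-0.0212, 0.0003, 0.0147], [-0.0212, 0.0003, 0.0147], [-0.0212, 0.0003, 0.0147], [-0.0212, 0.0003, 0.0147]], rotation=[[0, -0.002, -0.001], [0, -0.002, -0.001], [0, -0.002, -0.001], [0, -0.002, -0.001], [0, -0.002, -0.001], [0, -0.002, -0.001]])

```text
time_s: 30.05
eef_pos: [669.6, -40.7, 17.8]
tcp_rot: [0.259, -0.002, 0.966, 0.001]
ft_force: [0.1, 0.5, -1.2]
width: 23.9
finger_force: 15.0
```

>>> carry_out(dp=[[0, 0, 0], [0, 0, 0], [0, 0, 0], [0.012, 0, -0.007], [0.0242, 0, -0.014], [0.0242, 0, -0.014], [0.0242, 0, -0.014], [0.0242, 0, -0.014]], rotation=[[0, 0, 0], [0, 0, 0], [0, 0, 0], [0, 0, 0], [0, 0, 0], [0, 0, 0], [0, 0, 0], [0, 0, 0]], jaw=0.6)

```text
time_s: 30.85
eef_pos: [643.6, -40.8, 18.5]
tcp_rot: [0.26, -0.002, 0.966, 0.0]
ft_force: [0.6, -0.2, -0.6]
width: 36.9
finger_force: 0.0
```

>>> carry_out(dp=[[0, 0, 0], [0, 0, 0], [0, 0, 0], [0, 0, 0], [0, 0, 0]], rotation=[[0, 0, 0], [0, 0, 0], [0, 0, 0], [0, 0, 0], [0, 0, 0]], jaw=1)

```text
time_s: 31.35
eef_pos: [642.6, -40.6, 18.1]
tcp_rot: [0.26, -0.002, 0.966, 0.001]
ft_force: [-0.3, -0.3, 0.2]
width: 2.3
finger_force: 0.0
```

Run:
```python
from h import *
Z=ori(90.15,30)
rel(((655,-41,16.5),Z),((659,-41,16.5),Z))
```

```text
now [642.6 -40.6  18.1] F [-0.3 -0.3  0.2] w 2.3 t 31.35
dp [-0.0099, -0.0005, 0.0076] rot [0.0007, 0.0017, 0.0008] n 0.2
dp [-0.0134, -0.0005, 0.0096] rot [0.0007, 0.0017, 0.0008] n 0.3
```

Push home, then back away and out of contact to look.

>>> carry_out(dp=[[-0.006, 0, 0.0045], [-0.01, 0, 0.0075], [-0.0118, 0, 0.0086], [-0.0135, 0, 0.0095], [-0.0135, 0, 0.0095], [-0.0135, 0, 0.0095], [-0.0135, 0, 0.0095]], rotation=[[0, 0, 0], [0, 0, 0], [0, 0, 0], [0, 0, 0], [0, 0, 0], [0, 0, 0], [0, 0, 0]])

```text
time_s: 32.05
eef_pos: [658.8, -40.5, 16.6]
tcp_rot: [0.259, -0.002, 0.966, 0.001]
ft_force: [-1.4, -0.6, 1.2]
width: 0.1
finger_force: 0.7
```

>>> carry_out(dp=[[-0.0009, 0, 0.0005], [-0.0017, 0, 0.001], [-0.0017, 0, 0.001]], rotation=[[0, 0, 0], [0, 0, 0], [0, 0, 0]])

```text
time_s: 32.35
eef_pos: [659.5, -40.5, 16.1]
tcp_rot: [0.259, -0.002, 0.966, 0.001]
ft_force: [-8.2, 0.4, 5.1]
width: 0.4
finger_force: 3.9
```

Run:
```python
from h import *
rel(((635,-41,20),ori(90.15,30)),((470,19,150),ori(90,38)))
```

```text
now [659.5 -40.5  16.1] F [-8.2  0.4  5.1] w 0.4 t 32.35
dp [0.0192, -0.0004, -0.0156] rot [0.001, -0.0004, 0.0006] n 0.5
dp [0.097, 0.0603, -0.2106] rot [0.0025, -0.14, 0.0027] n 4.8
```

>>> carry_out(dp=[[0.019, 0, -0.0155], [0.097, 0.06, -0.2106], [0.097, 0.06, -0.2106], [0.097, 0.06, -0.2106], [0.097, 0.06, -0.2106], [0.097, 0.06, -0.2106], [0.097, 0.06, -0.2106], [0.097, 0.06, -0.2106], [0.097, 0.06, -0.2106], [0.097, 0.06, -0.2106]], rotation=[[0, 0, 0], [0, -0.14, 0], [0, -0.14, 0], [0, -0.14, 0], [0, -0.14, 0], [0, -0.14, 0], [0, -0.14, 0], [0, -0.14, 0], [0, -0.14, 0], [0, -0.14, 0]])

```text
time_s: 33.35
eef_pos: [519.0, 21.2, 167.0]
tcp_rot: [0.306, -0.001, 0.952, -0.002]
ft_force: [0.2, -1.0, 0.2]
width: 0.3
finger_force: 0.0
```

Run:
```python
from h import *
rel()
d=cam("wrist");np.savez("w5.npz",**d);w=d["color"]
s=cam("scene");np.savez("s5.npz",**s)
cv2.imwrite("pics/f5.png",np.vstack([cv2.resize(w[190:330,180:460],(800,400),interpolation=2)[:300],cv2.resize(s["color"][200:360,180:500],(800,400))[70:370]]))
```

```text
now [519.   21.2 167. ] F [ 0.2 -1.   0.2] w 0.3 t 33.35
```

View pics/f5.png

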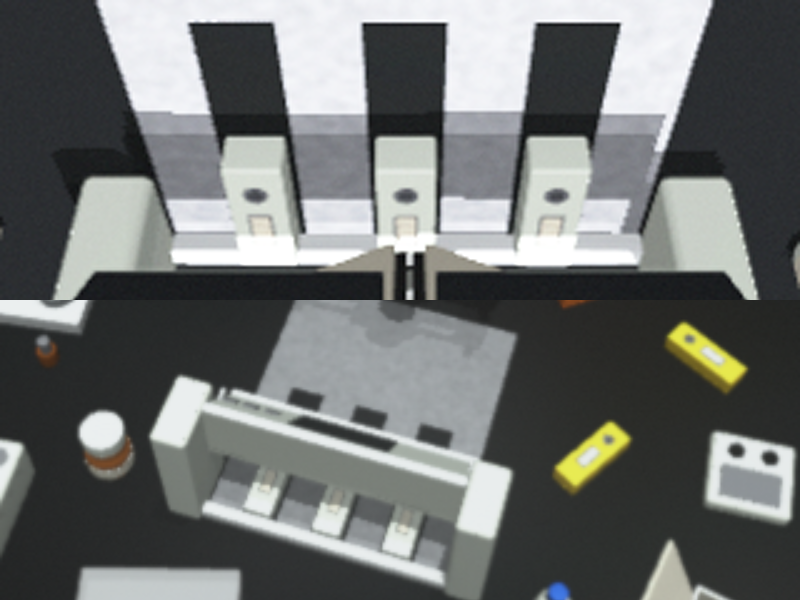

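Run:
```python
from h import *
d=dict(np.load("w5.npz"));C=cloud(d)
m=((C[...,2]>14)&(C[...,2]<23)&(C[...,0]>660)&(C[...,0]<742)&(abs(C[...,1]-19)<85)).astype(np.uint8)
n,l,st,ce=cv2.connectedComponentsWithStats(m)
for i in range(1,n):
    if st[i,4]>100:
        P=C[l==i];a=P[P[:,0]<690];b=P[P[:,0]>705];print(st[i,4],"y near",((np.percentile(a[:,1],3)+np.percentile(a[:,1],97))/2).round(1),"y far",((np.percentile(b[:,1],3)+np.percentile(b[:,1],97))/2).round(1) if len(b) else None,"xmin",np.percentile(P[:,0],1).round(1),"z",np.median(P[:,2]).round(1))
# black stripe centres in same picture, in front of cartridges
g=cv2.GaussianBlur(cv2.cvtColor(d["color"],cv2.COLOR_BGR2GRAY).astype(np.float32),(0,0),.7)
for v in (205,215,222):
    G=np.gradient(g[v]);e=[u for u in range(235,410) if abs(G[u])>20 and abs(G[u])==abs(G[u-2:u+3]).max()]
    P=onplane(d,np.array(e,float),np.full(len(e),float(v)),0);print(v,e,P[:,:2].round(1).tolist())
```

```text
752 y near -40.8 y far -40.8 xmin 672.4 z 18.5
615 y near 18.3 y far 18.7 xmin 672.1 z 18.5
751 y near 77.7 y far 77.9 xmin 671.8 z 18.5
205 [247, 277, 307, 336, 366, 395] [[622.5, -56.8], [622.5, -26.3], [622.4, 4.2], [622.2, 33.6], [622.1, 64.0], [622.0, 93.4]]
215 [250, 278, 307, 335, 365, 393] [[637.5, -56.2], [637.4, -26.8], [637.3, 3.6], [637.1, 33.0], [637.0, 64.4], [636.9, 93.7]]
222 [252, 279, 308, 335, 364, 391] [[648.5, -55.9], [648.4, -26.9], [648.3, 4.3], [648.2, 33.3], [648.0, 64.4], [647.9, 93.4]]
```

```bash
python3 -c "
from h import *
print(bot.close_job())"
```

```text
the job is handed in; nothing more can be done
None
```

The job is handed in (no verdict was returned): the last camera check showed all three cartridges straight, about 1 mm from mid-lane and flush against the stop. Both discs sit white face up in their own pockets, and nothing touched the cap, vial, jar or dropper bottle.

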